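# Slide the meter to its test place and swing the test lever

### The arm

A 6-joint arm with a two-finger parallel gripper is mounted at the origin on the work surface. World frame = base frame: x ahead of the robot, y to its left, z up, the work surface at z = 0. Lengths are in mm, angles in rad, forces in N, time in s.
With the tool pointing down it reaches from about 400 to 825 mm from the base axis. Payload 7 kg.
Tool frame: the origin (TCP) lies at the very end of the fingers, on their centre line; the grasp point (between the pads) lies 19 mm behind it; z points along the fingers, y is the direction in which the jaws open and shut (so a half turn about z gives the same grasp; the last joint's range is limited). The gripper opens to 88 mm and grips with 3 to 60 N. Pads are 19 mm wide; open, the fingers measure 130 mm over their backs; the gripper's body (78 mm by 193 mm) begins 47 mm behind the grasp point.
Start: joints at [0.288, 0.359, 0.012, 0, -1.224, -0.288], TCP at [674.978, -0.019, 226.561] pointing down, gripper open.
Joint ranges: [-3.07, 3.07], [-1.43, 2.12], [-1.02, 1.25], [-3.03, 1.67], [-3.05, -0], [-3.03, 3.03]. Speed limits (rad/s): [2.39, 2.39, 3.01, 3.14, 3.14, 3.14].

### API

Orientations are given as a unit quaternion [w, x, y, z].
In Python, from plant import robot gives the robot as it stands. The module is installed in compiled form; this text tells all that it offers.
- The arm moves only by the shell command python3 -m jog 'ROWS' [FORCE]. ROWS is text: rows parted by semicolons, each of 7 numbers parted by spaces: the shift along the tool's x, y, z in cm, then the turn, a rotation vector about the tool's x, y, z in rad, then the finger opening in cm, from 0 to 8.76. A call has 1 to 8 rows; each row is the pose to reach, as a shift and turn from the pose commanded when the call began, along the tool's axes at that moment; what a row does not reach only later rows make up. A row lasts 1/12 s, in which the tool goes at most 41.7 mm and 7.16 degrees, less where a joint would pass 70% of its speed; a pose out of reach is approached as far as the arm can. A call with a gripper value outside its range is refused whole. The fingers move at their own pace and stop on an object; FORCE is the grip in N (left out, the last holds). Time passes only in rows, so rows that repeat a pose let the fingers close. It gives the time, the measured TCP pose, the force and the opening at its end, in the units of the state.
- robot.state(): the state, without advancing time (a new reading comes with each control period).
- robot.get_image(name): name is "scene" or "side" or "wrist"; returns the picture (420x560x3 uint8, red, green, blue); there is no depth.
- robot.camera_params(name): a dict with "mtx" (3x3 intrinsics, pixels), "pose" (4x4, takes a point from camera to world coordinates); the wrist camera has in their place "mount" (4x4, takes a point from camera to tool coordinates, whose origin is the TCP and whose axes are the flange's). Camera axes: x right, y down, z forward; pixel columns grow to the right and rows downward; lengths in mm; the calibration is good to about 2 mm. A picture is of the moment at which its call begins: read the wrist's pose just before it. camera_params takes no time and is no camera call.
- robot.hand_in(): hands the job in, once; it reports no verdict.
Trained networks look in the newest picture that a camera, given by its name, has taken for a name from the list of things; names that differ only in an ending like _2 or _b are one class to them, and where a whole thing is asked for, a point or a joint stands for the part that bears it (a point fixed in the world has none). Each returns a list of dicts, best first, with "p" (0 to 1); they miss things now and then, are a little off and sometimes report something else, mostly with a low value. They report only what shows in the picture. A call takes as long as a camera call. They do not tell look-alikes from the thing itself.
- robot.look_for(camera, thing): "position" ([row, column] in pixels, amid what is visible of it).
- robot.outline_of(camera, thing): "mask" (420x560 bool, what is visible of it) and "position" ([row, column] in pixels, amid what is visible of it).
The state is a dict: "time": time; "q": joint angles; "dq": joint speeds; "effort": joint torques, N m; "ee_pos": TCP position; "tcp_rot": TCP orientation; "ft_force": force on the tool from outside, world axes, zero at the start; "wrist_torque": the same for the moment, N m; "finger_gap": opening from 0.0 (shut) to 1.0 (fully open).
Only numpy, scipy, OpenCV 4.12 (cv2) and the standard library are available. Lean on these libraries where they do the work, as an engineer would, in place of code of your own. Each camera call takes 0.05 s, during which the arm holds its last target. There are 200 camera calls.

### The job

Slide the round grey meter along the board, without lifting or tipping it, until it stands wholly inside the ring that has a square frame around it. Then swing the sprung lever on the small black box away from the robot fully to its stop, hold it there a moment and let it spring back. Leave everything else where it stands.

Things in the scene. Friction and masses are not known exactly. Their poses are not given: they have to be found in the camera images.
- meter: the round meter, a plain grey steel drum with a flat paper dial on top: diameter 92, height 50, 0.3 to 0.75 kg, too wide for a common gripper. Origin at the centre of its underside, z up; its yaw does not matter. It starts on one of the two plain rings, on the board
- board: fixed dark wooden sliding board lying on the table, 190 (its x) by 430 (its y) and 12 thick, smooth flat top. Origin at the centre of its underside, on the table. The three places lie in a row along its y axis, 140 apart, on its mid line
- test_place: where the meter must go: a thin brass ring inlaid flush in the board (inner diameter 116, outer 126) with a square brass frame, 140 wide over its outside, around it. Flat, nothing stands up. Origin at the ring's centre on the board's top face (12 above the table)
- rest_place: the place where the meter starts: a plain inlaid brass ring of the same size, without a frame. Origin at its centre on the board's top face
- spare_place: the third place, empty: another plain ring of the same size, without a frame. Origin at its centre on the board's top face
- key_box: fixed black box that carries the test lever: 110 (its x) by 80 (its y) by 45 high, with two brass cheeks on top up to 61 high either side of the lever, 70 long in x. Origin at the centre of its underside, its +x axis points away from the robot (within its yaw)
- test_lever_tip (a point): centre of the black ball, diameter 28, at the top of the lever. The steel stem (diameter 10) runs down to a pivot 50 above the table over the box's origin, 85 from the ball centre. At rest the ball is 128 above the table and 33 from the pivot towards the robot (box -x); at the stop it is 33 beyond the pivot (box +x)
- test_lever (a joint): angle of the sprung lever in rad: 0 at rest, leaning to the robot; 0.8 at its stop, leaning away. The spring brings it back to 0 when let go; about 1 to 5 N at the ball, growing
- valve: bystander: spare amber glass valve standing on a black base, diameter 40, height 75; origin at the centre of its underside
- coil: bystander: copper coil former with wooden flanges, standing, diameter 50, height 60; origin at the centre of its underside
- plug: bystander: small brass plug standing on the board near its far edge, diameter 20, height 40; origin at the centre of its underside
- insulator: bystander: white ceramic ribbed insulator, diameter 44, height 52; origin at the centre of its underside
- screwdriver: bystander: screwdriver lying on the table at the right of the board, 170 long, about 30 high; its x axis runs along it
- square_case: bystander: rectangular dark steel meter case, 75 by 110 by 65 high; origin at the centre of its underside
- tin: bystander: steel tin, diameter 66, height 85; origin at the centre of its underside
There are look-alikes about, which are no part of the job. What is shaped like the key_box but turquoise is not meant.

How it is judged (in metres and radians):
On the way, in this order (a step that is already met when the one before it is completed fails the run):
1. the meter stands still, flat on the board, inside the framed ring (horizontal distance between meter and test_place below 0.012 m and angle between meter's own z axis and vertical below 0.08 rad and z of meter in the frame of board below 0.016 m and linear speed of meter below 0.02 m/s), for 0.3 s.
2. then the lever is held at its stop for a moment (value of joint test_lever above 0.73 rad), for 0.1 s.
At the end, for the whole second after the job is handed in: The meter stands still and upright on the board wholly inside the framed ring (its centre within 12 mm of the ring's), and the lever, having been held at its stop (above 0.73 of 0.8 rad) after the meter was in place, is back at rest (below 0.06 rad) (all of step 1 and value of joint test_lever below 0.06 rad and velocity of joint test_lever below 0.05 rad/s); the robot touches nothing.
It fails at once if the meter is lifted more than 8 mm off the board, or dropped off it (z of meter in the frame of board above 0.02 m or z of meter in the frame of board below 0.004 m).
It fails at once if the meter is tipped more than 0.2 rad (angle between meter's own z axis and vertical above 0.2 rad).
It fails at once if a bystander is moved more than 30 mm (distance of any of valve, coil, plug, insulator, screwdriver, square_case, tin from where it was at the start of the episode above 0.03 m).
It also fails if it takes over 58 s, if anything falls off the work surface, if the arm or the gripper's body presses on something with over 40 N, if the wrist force passes 120 N, or if a joint passes its speed limit or range.

## Working session

There is one attempt and no reset: what is moved stays moved. The work goes in short steps, Python scripts to look and compute and a shell command to move; the robot and the scene stay as the last step left them, time stands still between calls to the robot, and variables do not carry over. Pictures are saved under pics/ and viewed, about 8 in all and at most 12, crops included, and the job is handed in when it is done.

```bash
mkdir -p pics; cat > h.py <<'E'
import numpy as np, cv2
from plant import robot
from scipy.spatial.transform import Rotation as R
def cam(n):
    p=robot.camera_params(n); K=np.array(p['mtx'])
    if 'pose' in p: return K,np.array(p['pose'])
    s=robot.state(); q=s['tcp_rot']; T=np.eye(4); T[:3,:3]=R.from_quat([q[1],q[2],q[3],q[0]]).as_matrix(); T[:3,3]=s['ee_pos']
    return K,T@np.array(p['mount'])
def pix2w(n,rc,z,C=None):
    K,T=C or cam(n); d=T[:3,:3]@np.linalg.solve(K,[rc[1],rc[0],1]); o=T[:3,3]
    return o+d*(z-o[2])/d[2]
def w2pix(n,P,C=None):
    K,T=C or cam(n); p=np.linalg.inv(T)@np.r_[P,1]; u=K@p[:3]; return u[1]/u[2],u[0]/u[2]
def save(n,f):
    im=robot.get_image(n); cv2.imwrite('pics/'+f,im[:,:,::-1]); return im
E
python3 - <<'E'
from h import *
save('scene','s1.png'); 
for t,z in [('meter',62),('test_place',12),('rest_place',12),('key_box',45),('test_lever_tip',128),('plug',52),('screwdriver',15),('tin',85),('board',12)]:
    for d in robot.look_for('scene',t)[:4]: print('scene',t,round(d['p'],2),np.round(d['position']),pix2w('scene',d['position'],z).round())
save('side','d1.png')
a=cv2.imread('pics/s1.png');b=cv2.imread('pics/d1.png')
s=robot.state(); print(s)
print(cam('scene')[1].round(2),cam('side')[1].round(2), robot.camera_params('wrist')['mount'])
E
```

```text
scene meter 0.44 [258. 278.] [703.  42.  62.]
scene meter 0.4 [176. 246.] [ 504. -225.   62.]
scene meter 0.2 [243. 409.] [453. 298.  62.]
scene test_place 0.6 [215. 284.] [531. -63.  12.]
scene rest_place 0.74 [199. 239.] [ 557. -213.   12.]
scene rest_place 0.72 [225. 301.] [535.   1.  12.]
scene key_box 0.83 [276. 462.] [458. 458.  45.]
scene key_box 0.78 [274. 400.] [546. 323.  45.]
scene test_lever_tip 0.7 [254. 469.] [454. 453. 128.]
scene test_lever_tip 0.55 [247. 407.] [525. 316. 128.]
scene plug 0.49 [239. 288.] [627.  18.  52.]
scene screwdriver 0.71 [274. 399.] [527. 316.  15.]
scene screwdriver 0.67 [154. 208.] [ 455. -424.   15.]
scene tin 0.86 [170. 161.] [ 653. -434.   85.]
scene board 0.97 [222. 300.] [524.  -9.  12.]
{'time': 0.55, 'q': array([ 2.88123156e-01,  3.58580523e-01,  1.18912627e-02, -3.06114957e-05,
       -1.22409859e+00, -2.88126560e-01]), 'dq': array([ 2.05514487e-05, -1.40150209e-03,  8.12791560e-04,  2.88645270e-05,
        9.64368150e-05, -1.43919027e-03]), 'effort': array([ 8.23108076e-04, -5.81893158e+01,  2.93131524e+01,  6.99856371e+00,
        1
[... 356 characters left out ...]
e-01  5.90000e-01 -5.60000e-01  1.41868e+03]
 [ 8.10000e-01  4.30000e-01 -3.90000e-01  5.54350e+02]
 [ 1.00000e-02 -6.80000e-01 -7.30000e-01  1.18660e+03]
 [ 0.00000e+00  0.00000e+00  0.00000e+00  1.00000e+00]] [[ 7.40000e-01 -5.20000e-01  4.20000e-01  7.24900e+01]
 [-6.70000e-01 -5.70000e-01  4.70000e-01 -6.02500e+02]
 [-0.00000e+00 -6.30000e-01 -7.80000e-01  1.04972e+03]
 [ 0.00000e+00  0.00000e+00  0.00000e+00  1.00000e+00]] [[ 2.11296780e-04 -9.61615635e-01 -2.74399939e-01  7.43219676e+01]
 [ 9.99999940e-01  1.28036895e-04  3.21335669e-04  6.34597904e-01]
 [-2.73868087e-04 -2.74399990e-01  9.61615604e-01 -1.58390763e+02]
 [ 0.00000000e+00  0.00000000e+00  0.00000000e+00  1.00000000e+00]]
```

View pics/s1.png

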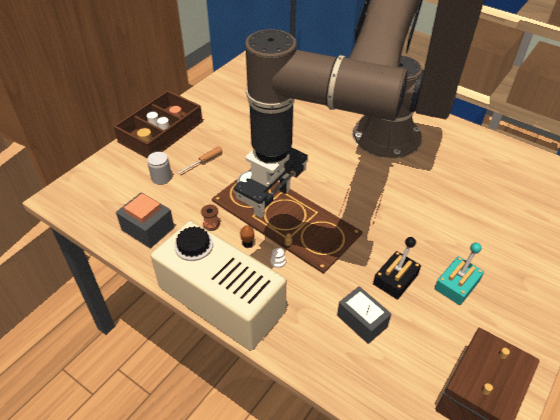

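View pics/d1.png

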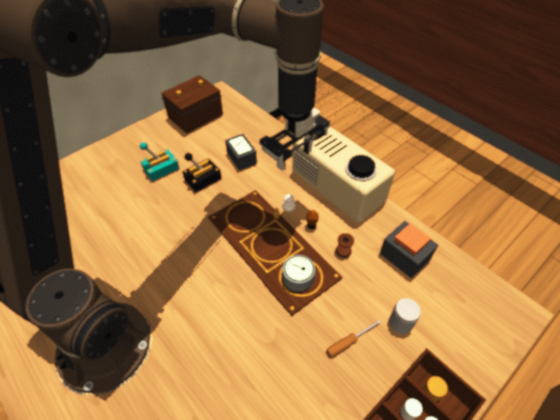

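Scene (row, col): the meter is on the far-right ring (scene 182,247, partly hidden; side 270,298). The framed ring is in the middle (scene 215,284; side 243,272) and the spare ring is at scene 238,323. The levers are black at scene (274,400) and turquoise at (276,462), and I choose the black one. Other things that could be taken for the meter are the square dial case at scene (310,363) and the black round knob on the radio. Next I measure in a rectified side view.

```bash
python3 - <<'E'
from h import *
im=save('side','d2.png'); K,T=cam('side')
def best(t,cam='side'):
    L=robot.outline_of(cam,t); 
    for d in L[:3]: print(t,cam,round(d['p'],2),np.round(d['position']),d['mask'].sum())
    return L
for t,z in [('test_place',12),('spare_place',12),('board',12),('meter',62),('plug',32)]:
    for d in best(t)[:3]:
        m=d['mask'].astype(np.uint8); c=max(cv2.findContours(m,0,2)[0],key=len)[:,0]
        W=np.array([pix2w('side',(p[1],p[0]),z,(K,T))[:2] for p in c]).astype(np.float32)
        print('  rect',cv2.minAreaRect(W))
for c in('side','scene'):
  robot.get_image(c)
  for t,z in [('key_box',45),('test_lever_tip',128)]:
    for d in robot.look_for(c,t)[:3]: print(c,t,round(d['p'],2),np.round(d['position']),pix2w(c,d['position'],z).round())
# rectify z=12: x 400..800 (rows), y -300..300
P=[(400,-260),(400,340),(700,-260),(700,340)]
src=np.float32([w2pix('side',(x,y,12),(K,T))[::-1] for x,y in P])
dst=np.float32([((340-y)*1.3,(700-x)*1.3) for x,y in P])
o=cv2.warpPerspective(im,cv2.getPerspectiveTransform(src,dst),(780,390),flags=cv2.INTER_CUBIC)
cv2.imwrite('pics/r1.png',o[:,:,::-1])
E
```

```text
test_place side 0.69 [243. 270.] 1198
  rect ((531.849365234375, -56.076416015625), (133.99185180664062, 124.33033752441406), 42.528812408447266)
spare_place side 0.75 [217. 245.] 899
  rect ((534.5040893554688, 77.05921936035156), (118.67921447753906, 120.34608459472656), 47.645442962646484)
meter side 0.89 [271. 301.] 976
  rect ((498.92254638671875, -209.191650390625), (110.86083984375, 86.77234649658203), 47.422080993652344)
plug side 0.39 [208. 272.] 50
  rect ((610.307861328125, 6.570529937744141), (36.671539306640625, 15.963043212890625), 47.77470779418945)
side key_box 0.83 [160. 158.] [453. 452.  45.]
side key_box 0.71 [177. 199.] [513. 290.  45.]
side test_lever_tip 0.63 [158. 187.] [498. 312. 128.]
side test_lever_tip 0.58 [146. 147.] [429. 448. 128.]
side test_lever_tip 0.42 [153. 240.] [638. 212. 128.]
scene key_box 0.97 [274. 400.] [547. 323.  45.]
scene key_box 0.62 [274. 460.] [454. 452.  45.]
scene test_lever_tip 0.71 [255. 469.] [456. 455. 128.]
scene test_lever_tip 0.49 [245. 407.] [517. 312. 128.]
```

View pics/r1.png

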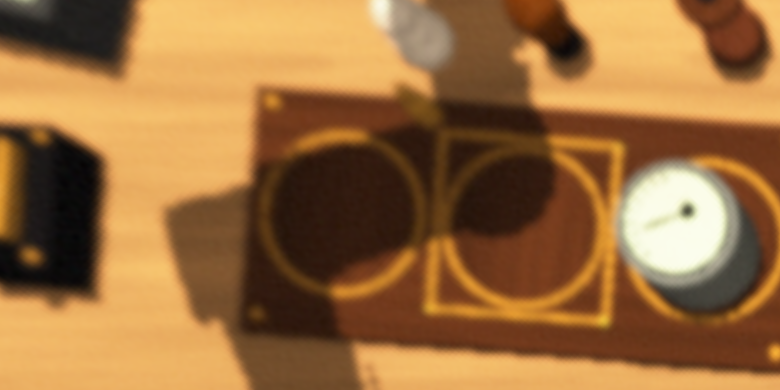

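Rectified view (1.3 px/mm, left is +y): spare ring (342,213), framed ring (525,228), meter dial (677,222), plug (418,105). This puts test_place near (525,-64), the board's y axis at (0.082, 0.997) and the meter near (508,-202). I'll move behind the meter on its -y side, then look with the wrist camera.

```bash
python3 -m jog '27 16.4 0 0 0 0.082 6; 27 16.4 0 0 0 0.082 6; 27 16.4 0 0 0 0.082 6; 27 16.4 0 0 0 0.082 6; 27 16.4 0 0 0 0.082 6; 27 16.4 0 0 0 0.082 6; 27 16.4 0 0 0 0.082 6; 27 16.4 0 0 0 0.082 6' && python3 -m jog '0 0 0 0 0 0 6; 0 0 0 0 0 0 6; 0 0 0 0 0 0 6' 
python3 - <<'E'
from h import *
C=cam('wrist'); save('wrist','w1.png'); print(robot.state()['ee_pos'])
for t,z in [('meter',62),('test_place',12),('rest_place',12),('spare_place',12)]:
  for d in robot.outline_of('wrist',t)[:2]:
    m=d['mask'].astype(np.uint8); c=max(cv2.findContours(m,0,2)[0],key=len)[:,0]
    W=np.array([pix2w('wrist',(p[1],p[0]),z,C)[:2] for p in c]).astype(np.float32)
    print(t,round(d['p'],2),np.round(d['position']),cv2.minAreaRect(W),cv2.minEnclosingCircle(W))
E
```

```text
time: 1.82
ee_pos: [508.7, -272.6, 227.0]
tcp_rot: [-0.0, -0.677, 0.736, -0.0]
ft_force: [0.3, 0.6, 0.1]
finger_gap: 0.681
time: 2.07
ee_pos: [511.1, -270.0, 226.7]
tcp_rot: [0.0, -0.677, 0.736, -0.0]
ft_force: [-0.2, 0.2, 0.2]
finger_gap: 0.685
[ 511.41214147 -269.57728124  226.58700254]
meter 0.91 [240. 290.] ((505.8084716796875, -214.78265380859375), (85.36827850341797, 90.02301025390625), 85.28742980957031) ((506.06842041015625, -208.80029296875), 50.14910888671875)
test_place 0.56 [317. 286.] ((523.7090454101562, -77.8724136352539), (45.47127914428711, 140.5006866455078), 85.2890396118164) ((523.9178466796875, -78.77136993408203), 72.3171157836914)
rest_place 0.95 [208. 265.] ((519.2056884765625, -220.30801391601562), (123.85767364501953, 88.15985870361328), 14.258176803588867) ((514.4926147460938, -203.5725555419922), 62.65143966674805)
```

View pics/w1.png

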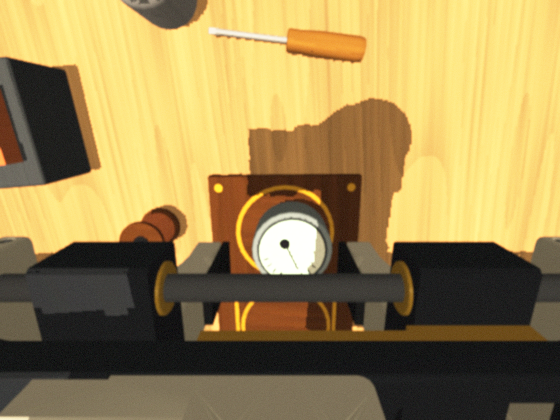

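The wrist view shows the dial centre at about row 247, col 291. The rest ring is around it and the start of the frame is below, which agrees with the side view. Now I compute the pushing line.

```bash
python3 - <<'E'
from h import *
C=cam('wrist'); im=cv2.imread('pics/w1.png')
g=cv2.cvtColor(im,cv2.COLOR_BGR2HSV); m=((g[...,1]<70)&(g[...,2]>190)).astype(np.uint8); m[:, :240]=0;m[:,345:]=0;m[:200]=0;m[276:]=0
c=max(cv2.findContours(m,0,2)[0],key=len)
(u,v),r=cv2.minEnclosingCircle(c); print(u,v,r)
M=pix2w('wrist',(v,u),62,C)[:2]; print('meter',M, pix2w('wrist',(247,291),62,C))
t=np.array([525.5,-64]); d=t-M; L=np.linalg.norm(d); d/=L; print('dir',d,'dist',L)
s=robot.state(); q=s['tcp_rot']; Rt=R.from_quat([q[1],q[2],q[3],q[0]]).as_matrix()
a=M-72*d; print('start TCP',a,'shift cm',Rt.T@(np.r_[a,30]-s['ee_pos'])/10,'turn',np.arctan2(d[0],d[1])-np.arctan2(-Rt[0,0],-Rt[1,0]))
E
```

```text
288.0 245.5 37.20560836791992
meter [ 510.70915394 -206.20881971] [ 507.46392027 -204.11049824   62.        ]
dir [0.1034499  0.99463467] dist 142.97593339963134
start TCP [ 503.26076111 -277.82251564] shift cm [ 0.92566523  0.75276764 19.64579641] turn 0.023060616463261435
```

```bash
python3 -m jog '0.85 1.2 8 0 0 0.043 6; 0.85 1.2 20 0 0 0.043 6; 0.85 1.2 20 0 0 0.043 6; 0.85 1.2 20 0 0 0.043 6; 0.85 1.2 20.2 0 0 0.043 6; 0.85 1.2 20.2 0 0 0.043 6; 0.85 1.2 20.2 0 0 0.043 6; 0.85 1.2 20.2 0 0 0.043 6'
python3 - <<'E'
from h import *
s=robot.state(); print(s['ee_pos'],s['ft_force'])
C=cam('wrist'); save('wrist','w2.png')
im=save('side','d3.png'); 
a=cv2.imread('pics/d3.png')[150:340,180:400]; b=cv2.imread('pics/w2.png')
a=cv2.resize(a,None,fx=1.8,fy=1.8); o=np.zeros((420,800,3),np.uint8); o[:342,:396]=a; o[:303,396:]=cv2.resize(b,(404,303)); cv2.imwrite('pics/c3.png',o)
E
```

```text
time: 2.98
ee_pos: [500.0, -277.6, 26.4]
tcp_rot: [0.0, -0.662, 0.749, -0.001]
ft_force: [0.1, 0.4, 0.8]
finger_gap: 0.682
[ 500.04673639 -277.63791275   26.37470911] [0.1450548  0.39949371 0.84574791]
```

View pics/c3.png

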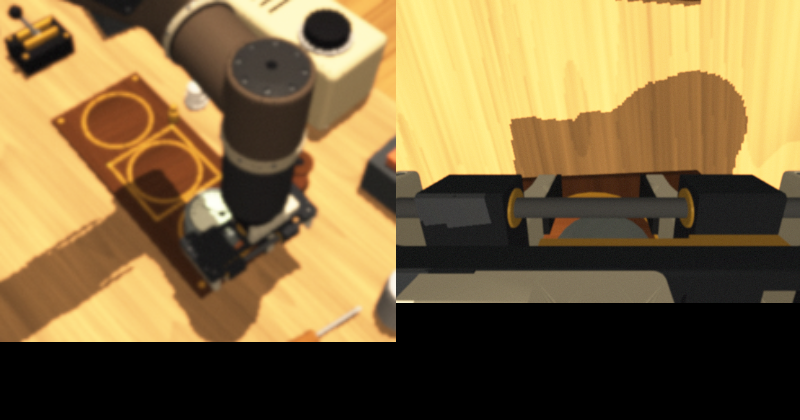

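```bash
python3 -m jog '-0.7 0 0 0 0 0 6; -1.4 0 0 0 0 0 6; -2.1 0 0 0 0 0 6; -2.6 0 0 0 0 0 6; -3.1 0 0 0 0 0 6; -3.7 0 0 0 0 0 6; -4.3 0 0 0 0 0 6; -5 0 0 0 0 0 6' | grep -E 'pos|force'
python3 -m jog '-0.7 0 0 0 0 0 6; -1.4 0 0 0 0 0 6; -2.1 0 0 0 0 0 6; -2.8 0 0 0 0 0 6; -3.5 0 0 0 0 0 6; -4.2 0 0 0 0 0 6; -4.9 0 0 0 0 0 6; -5.6 0 0 0 0 0 6' | grep -E 'pos|force'
python3 -m jog '-0.7 0 0 0 0 0 6; -1.4 0 0 0 0 0 6; -2.1 0 0 0 0 0 6; -2.8 0 0 0 0 0 6; -3.4 0 0 0 0 0 6; -3.9 0 0 0 0 0 6; -4.3 0 0 0 0 0 6; -4.6 0 0 0 0 0 6' | grep -E 'pos|force'
python3 - <<'E'
from h import *
im=save('side','d4.png'); K,T=cam('side')
P=[(400,-260),(400,340),(700,-260),(700,340)]
src=np.float32([w2pix('side',(x,y,12),(K,T))[::-1] for x,y in P])
dst=np.float32([((340-y)*1.3,(700-x)*1.3) for x,y in P])
o=cv2.warpPerspective(im,cv2.getPerspectiveTransform(src,dst),(780,390),flags=cv2.INTER_CUBIC)
cv2.imwrite('pics/r4.png',o[:,:,::-1])
E
```

```text
ee_pos: [504.7, -228.0, 24.8]
ft_force: [-1.1, -5.5, 1.9]
ee_pos: [511.6, -172.4, 24.8]
ft_force: [-0.1, -6.1, 2.5]
ee_pos: [517.1, -126.8, 24.8]
ft_force: [-1.7, -6.9, 2.5]
```

View pics/r4.png

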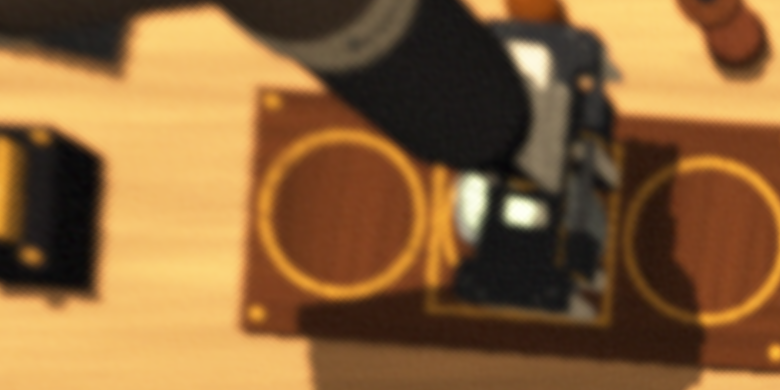

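The rectified view shows the rest ring at (708,240) and the spare ring at (343,214). Their midpoint puts test_place at (525.4,-64.2). The push is on line with about 19 mm to go. I'll finish it, back off, rise and look.

```bash
python3 -m jog '-0.4 0 0 0 0 0 6; -0.8 0 0 0 0 0 6; -1.2 0 0 0 0 0 6; -1.5 0 0 0 0 0 6; -1.7 0 0 0 0 0 6; -1.8 0 0 0 0 0 6; -1.85 0 0 0 0 0 6; -1.85 0 0 0 0 0 6' | grep -E 'pos|force'
python3 -m jog '1 0 0 0 0 0 6; 3 0 0 0 0 0 6; 4 0 0 0 0 0 6; 4 0 -4 0 0 0 6; 6 0 -8 0 0 0 6; 8 0 -12 0 0 0 6; 10 0 -16 0 0 0 6; 10 0 -18 0 0 0 6' | grep -E 'pos|force'
python3 -m jog '0 0 0 0 0 0 6; 0 0 0 0 0 0 6' | grep pos
python3 - <<'E'
from h import *
C=cam('wrist'); save('wrist','w5.png')
for t,z in [('meter',62),('test_place',12)]:
  for d in robot.outline_of('wrist',t)[:1]: print(t,d['p'],d['position'],pix2w('wrist',d['position'],z,C).round(1))
im=save('side','d5.png'); K,T=cam('side')
P=[(450,-130),(450,10),(600,-130),(600,10)]; k=3
def rect(z,f):
    src=np.float32([w2pix('side',(x,y,z),(K,T))[::-1] for x,y in P])
    dst=np.float32([((10-y)*k,(600-x)*k) for x,y in P])
    return cv2.warpPerspective(im,cv2.getPerspectiveTransform(src,dst),(380,450),flags=cv2.INTER_CUBIC)[:,:,::-1]
cv2.imwrite('pics/r5.png',np.hstack([rect(12,0),rect(62,0)]))
for d in robot.look_for('side','meter')[:1]: print('side meter',d['p'],pix2w('side',d['position'],50))
E
```

```text
ee_pos: [519.4, -108.7, 24.7]
ft_force: [0.1, -5.8, 4.1]
ee_pos: [507.1, -209.8, 207.8]
ft_force: [0.9, 0.2, -0.4]
ee_pos: [507.8, -208.3, 206.5]
meter 0.9 [312.1, 283.8] [524.5 -73.6  62. ]
test_place 0.55 [262.6, 287.3] [ 515.6 -109.7   12. ]
side meter 0.56 [497.76729502 -72.01773785  50.        ]
```

View pics/r5.png

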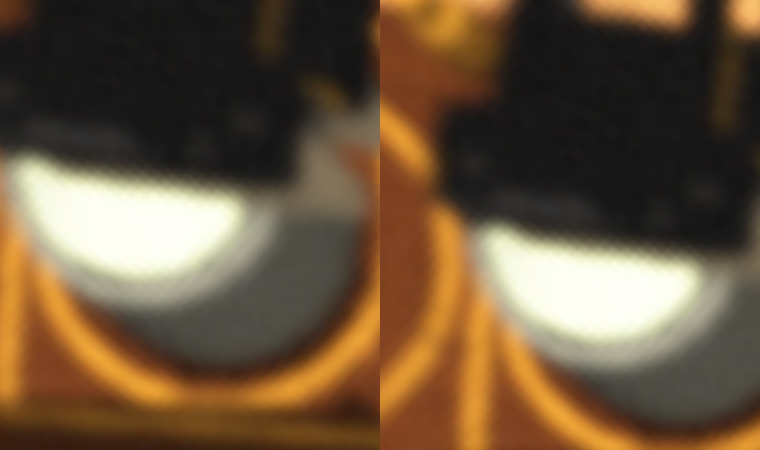

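The gripper hides the dial in that view, though the drum's base sits inside the ring. I move towards the black lever, which clears the view, and check the meter from there.

```bash
python3 -m jog '-4 0.6 -2 0 0 -0.125 0; -8 1.2 -2 0 0 -0.125 0; -12 1.8 -2 0 0 -0.125 0; -16 2.4 -2 0 0 -0.125 0; -20 3 -2 0 0 -0.125 0; -24 3.6 -2 0 0 -0.125 0; -28 4.3 -2 0 0 -0.125 0; -30 4.6 -2 0 0 -0.125 0' | grep -E 'pos|rot'
python3 -m jog '-4 0 0 0 0 0 0; -8 0 0 0 0 0 0; -12 0 0 0 0 0 0; -16 0 0 0 0 0 0; -20 0 0 0 0 0 0; -24 0 0 0 0 0 0; -28 0 0 0 0 0 0; -30 0.5 0 0 0 0 0' | grep -E 'pos|rot'
python3 -m jog '0 0 0 0 0 0 0; 0 0 0 0 0 0 0; 0 0 0 0 0 0 0'
python3 - <<'E'
from h import *
C=cam('wrist'); save('wrist','w6.png')
for t,z in [('test_lever_tip',128),('key_box',45)]:
  for d in robot.look_for('wrist',t)[:2]: print(t,round(d['p'],2),np.round(d['position']),pix2w('wrist',d['position'],z,C).round(1))
im=save('side','d6.png'); K,T=cam('side')
for d in robot.look_for('side','test_lever_tip')[:2]: print('side',round(d['p'],2),d['position'],pix2w('side',d['position'],128).round())
P=[(450,-130),(450,10),(600,-130),(600,10)]; k=2
def rect(z):
    src=np.float32([w2pix('side',(x,y,z),(K,T))[::-1] for x,y in P])
    dst=np.float32([((10-y)*k,(600-x)*k) for x,y in P])
    return cv2.warpPerspective(im,cv2.getPerspectiveTransform(src,dst),(280,300),flags=cv2.INTER_CUBIC)[:,:,::-1]
o=np.zeros((600,790,3),np.uint8); o[:300,:280]=rect(12); o[300:,:280]=rect(62); o[:382,280:]=cv2.resize(cv2.imread('pics/w6.png'),(510,382))
cv2.imwrite('pics/r6.png',o)
E
```

```text
ee_pos: [498.2, 99.4, 223.8]
tcp_rot: [0.0, 0.708, -0.706, -0.0]
ee_pos: [493.5, 399.8, 222.6]
tcp_rot: [0.001, 0.708, -0.706, 0.0]
time: 8.47
ee_pos: [493.4, 395.5, 223.5]
tcp_rot: [0.001, 0.707, -0.707, 0.0]
ft_force: [-0.6, -0.1, 0.2]
finger_gap: 0.002
test_lever_tip 0.57 [110. 265.] [506.8 314.  128. ]
key_box 0.82 [220. 316.] [454.8 432.1  45. ]
key_box 0.7 [108. 242.] [535.7 309.6  45. ]
side 0.68 [146.4, 146.0] [427. 449. 128.]
side 0.61 [155.2, 188.5] [508. 319. 128.]
```

View pics/r6.png

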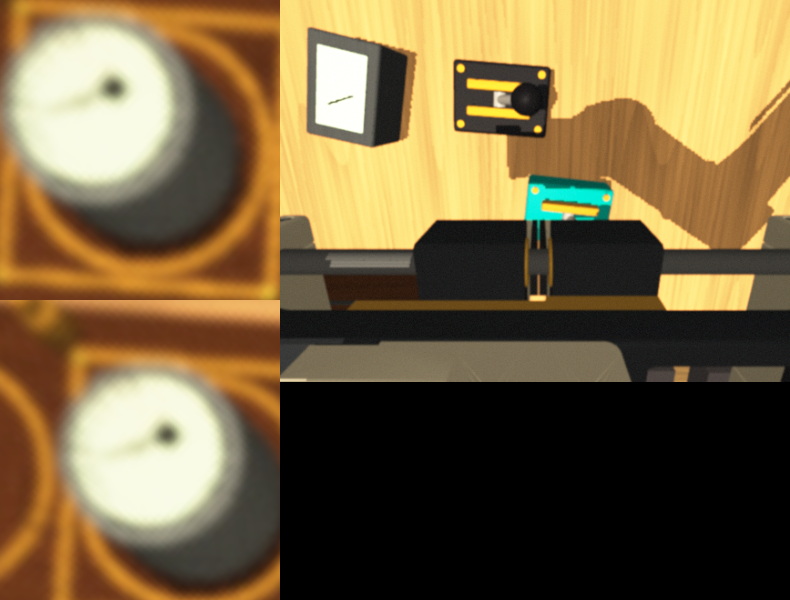

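The meter's dial is centred near (522.5,-66.5), within about 4 mm of the ring centre at (525.4,-64.2), so it is in place. In the wrist panel the black lever's ball is at about (502.5,316), box yaw about -0.085, beside the black box. The turquoise look-alike is well to +y. I position on the robot side of the ball and push.

```bash
python3 -m jog '3.7 2 0 0 0 0.085 0; 7.5 4.1 0 0 0 0.085 0; 7.5 4.1 0 0 0 0.085 0; 7.5 4.1 3 0 0 0.085 0; 7.5 4.1 7 0 0 0.085 0; 7.5 4.1 10.3 0 0 0.085 0; 7.5 4.1 10.3 0 0 0.085 0; 7.5 4.1 10.3 0 0 0.085 0'
python3 - <<'E'
from h import *
C=cam('wrist'); save('wrist','w7.png'); save('scene','s7.png')
a=cv2.imread('pics/s7.png')[190:320,330:500]; o=np.hstack([cv2.resize(a,(400,306)),cv2.resize(cv2.imread('pics/w7.png'),(400,306))]); cv2.imwrite('pics/c7.png',o)
E
```

```text
time: 9.38
ee_pos: [452.7, 319.7, 121.2]
tcp_rot: [-0.001, -0.676, 0.737, -0.001]
ft_force: [0.5, 0.0, 1.1]
finger_gap: 0.009
```

View pics/c7.png

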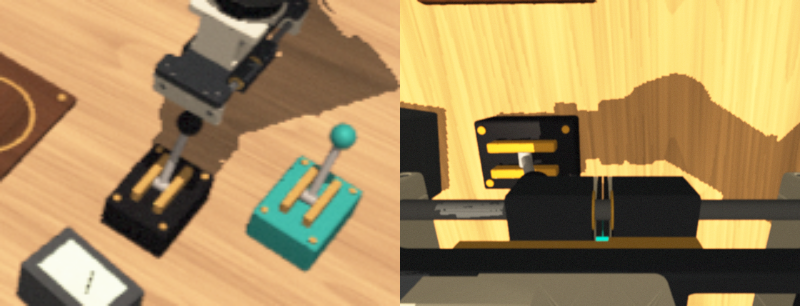

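The scene crop shows the fingers just on the robot side of the black ball (crop 190,122), lined up with the slot. I push now.

```bash
python3 -m jog '0 -0.9 0 0 0 0 0; 0 -1.8 0 0 0 0 0; 0 -2.7 0 0 0 0 0; 0 -3.6 0 0 0 0 0; 0 -4.4 0 0 0 0 0; 0 -5.2 0 0 0 0 0; 0 -6 0 0 0 0 0; 0 -6.8 0 0 0 0 0' | grep -E 'pos|force'
python3 -m jog '0 -0.2 0 0 0 0 0; 0 -0.4 0 0 0 0 0; 0 -0.5 0 0 0 0 0; 0 -0.6 0 0 0 0 0; 0 -0.6 0 0 0 0 0' | grep -E 'pos|force'
python3 -m jog '0 -0.1 0 0 0 0 0; 0 -0.2 0 0 0 0 0; 0 -0.3 0 0 0 0 0; 0 -0.3 0 0 0 0 0' | grep -E 'pos|force'
```

```text
ee_pos: [521.4, 314.9, 121.5]
ft_force: [-4.0, 0.8, 3.0]
ee_pos: [526.2, 314.5, 121.3]
ft_force: [-2.6, 1.5, 0.2]
ee_pos: [529.3, 314.2, 121.2]
ft_force: [-3.6, 0.9, -0.8]
```

```bash
for i in 1; do python3 -m jog '0 -0.1 0 0 0 0 0; 0 -0.2 0 0 0 0 0; 0 -0.2 0 0 0 0 0; 0 -0.2 0 0 0 0 0' | grep -E 'pos|force'; done
python3 -m jog '0 -0.1 0 0 0 0 0; 0 -0.2 0 0 0 0 0; 0 -0.2 0 0 0 0 0; 0 -0.2 0 0 0 0 0' | grep -E 'pos|force'
```

```text
ee_pos: [531.3, 314.0, 121.2]
ft_force: [-4.6, 1.5, -3.7]
ee_pos: [533.3, 313.6, 121.2]
ft_force: [-4.9, 0.7, -3.9]
```

```bash
python3 - <<'E'
from h import *
save('scene','s8.png'); a=cv2.imread('pics/s8.png')[190:320,330:500]; save('side','d8.png'); b=cv2.imread('pics/d8.png')[100:230,130:300]
cv2.imwrite('pics/c8.png',np.hstack([cv2.resize(a,(400,306),interpolation=2),cv2.resize(b,(400,306),interpolation=2)]))
E
```

```text
(no output)
```

View pics/c8.png

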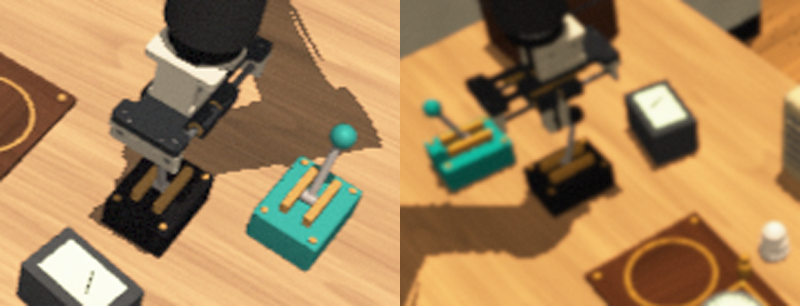

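In the side crop the ball (575,115) is past vertical but the stop hasn't been felt yet, so I continue in small steps.

```bash
for i in 1; do python3 -m jog '0 -0.1 0 0 0 0 0; 0 -0.2 0 0 0 0 0; 0 -0.2 0 0 0 0 0; 0 -0.2 0 0 0 0 0' | grep -E 'pos|force'; done
python3 -m jog '0 -0.1 0 0 0 0 0; 0 -0.2 0 0 0 0 0; 0 -0.2 0 0 0 0 0; 0 -0.2 0 0 0 0 0' | grep -E 'pos|force'
python3 -m jog '0 -0.1 0 0 0 0 0; 0 -0.2 0 0 0 0 0; 0 -0.2 0 0 0 0 0; 0 -0.2 0 0 0 0 0' | grep -E 'pos|force'
```

```text
ee_pos: [535.3, 313.5, 121.3]
ft_force: [-4.6, 0.8, -4.9]
ee_pos: [537.2, 313.3, 121.3]
ft_force: [-5.1, 0.2, -5.4]
ee_pos: [539.1, 313.1, 121.2]
ft_force: [-5.4, 1.1, -5.0]
```

```bash
for i in 1; do python3 -m jog '0 -0.1 0 0 0 0 0; 0 -0.2 0 0 0 0 0; 0 -0.2 0 0 0 0 0; 0 -0.2 0 0 0 0 0' | grep -E 'pos|force'; done
python3 -m jog '0 -0.1 0 0 0 0 0; 0 -0.2 0 0 0 0 0; 0 -0.2 0 0 0 0 0; 0 -0.2 0 0 0 0 0' | grep -E 'pos|force'
python3 -m jog '0 -0.1 0 0 0 0 0; 0 -0.2 0 0 0 0 0; 0 -0.2 0 0 0 0 0; 0 -0.2 0 0 0 0 0' | grep -E 'pos|force'
```

```text
ee_pos: [540.6, 312.9, 121.1]
ft_force: [-6.4, 1.3, -4.4]
ee_pos: [541.3, 312.8, 120.9]
ft_force: [-14.0, 2.5, -1.7]
ee_pos: [541.9, 312.8, 120.7]
ft_force: [-21.0, 4.4, 1.9]
```

The force rises steeply (-5 to -21 N) with almost no motion, so this is the stop, held for over 0.5 s. I save a picture, ease the lever back, withdraw and rise.

```bash
python3 -c "
from h import *
save('side','d9.png')"
python3 -m jog '0 1.2 0 0 0 0 0; 0 2.4 0 0 0 0 0; 0 3.6 0 0 0 0 0; 0 4.8 0 0 0 0 0; 0 6 0 0 0 0 0; 0 7.2 0 0 0 0 0; 0 8.4 0 0 0 0 0; 0 9.8 0 0 0 0 0' | grep -E 'pos|force'
python3 -m jog '0 1 0 0 0 0 0; 0 1 -4 0 0 0 0; 0 1 -8 0 0 0 0; 0 1 -12 0 0 0 0; 0 1 -12 0 0 0 0; 0 1 -12 0 0 0 0; 0 1 -12 0 0 0 0; 0 1 -12 0 0 0 0' | grep -E 'pos|force'
python3 - <<'E'
from h import *
b=cv2.imread('pics/d9.png')[100:230,130:300]; im=save('side','d10.png'); a=cv2.imread('pics/d10.png')
for d in robot.look_for('side','test_lever_tip')[:2]: print('side',round(d['p'],2),d['position'],pix2w('side',d['position'],128).round())
save('scene','s10.png'); c=cv2.imread('pics/s10.png')
for d in robot.look_for('scene','test_lever_tip')[:2]: print('scene',round(d['p'],2),d['position'],pix2w('scene',d['position'],128).round())
r=lambda x:cv2.resize(x,(395,295),interpolation=2)
cv2.imwrite('pics/c10.png',np.vstack([np.hstack([r(b),r(a[100:230,130:300])]),np.hstack([r(c[140:340,140:440]),r(a[170:320,180:380])])]))
E
```

```text
ee_pos: [447.4, 321.8, 122.1]
ft_force: [-0.1, 0.3, 0.0]
ee_pos: [437.2, 321.7, 240.5]
ft_force: [-0.0, 0.7, -1.0]
side 0.58 [157.4, 190.3] [506. 306. 128.]
scene 0.8 [252.8, 471.8] [445. 457. 128.]
scene 0.45 [244.7, 411.2] [511. 321. 128.]
```

View pics/c10.png

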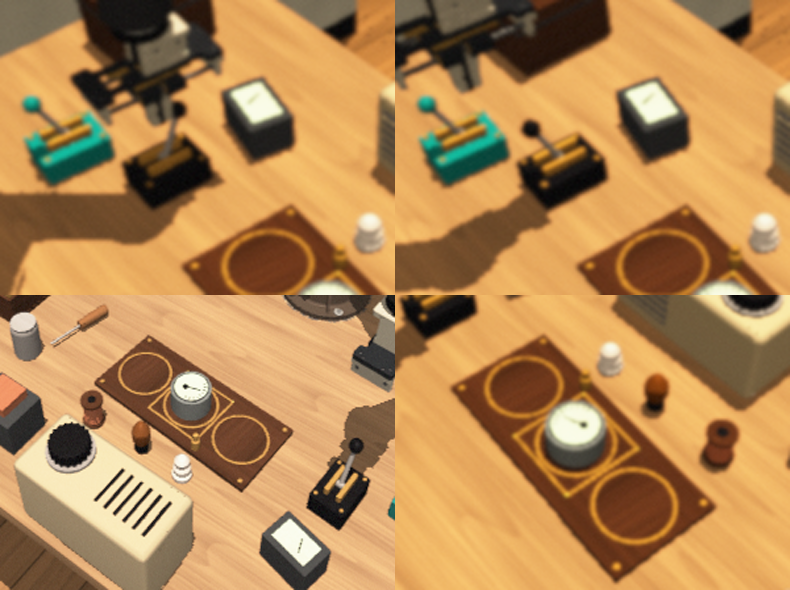

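The lever leaned fully away when held (top left) and is now back at rest, with the bystanders unmoved. One numeric check of the meter from both cameras, then I hand in if it is within about 7 mm.

```bash
python3 - <<'E'
from h import *
res=[]
for n,f in (('side','d10.png'),('scene','s10.png')):
    im=cv2.imread('pics/'+f); K,T=cam(n); k=3
    P=[(450,-130),(450,10),(600,-130),(600,10)]
    src=np.float32([w2pix(n,(x,y,62),(K,T))[::-1] for x,y in P]); dst=np.float32([((10-y)*k,(600-x)*k) for x,y in P])
    o=cv2.warpPerspective(im,cv2.getPerspectiveTransform(src,dst),(420,450)); g=cv2.cvtColor(o,cv2.COLOR_BGR2HSV)
    m=((g[...,1]<60)&(g[...,2]>185)).astype(np.uint8); c=max(cv2.findContours(m,0,2)[0],key=cv2.contourArea)
    (u,v),r=cv2.minEnclosingCircle(c); M=np.array([600-v/k,10-u/k]); print(n,M,r/k,'err',M-[525.4,-64.2]); res.append(np.hypot(*(M-[525.4,-64.2])))
print(res, robot.state()['time'], robot.state()['dq'].round(3))
if max(res)<7.5: robot.hand_in(); print('handed in')
E
```

```text
side [525.56200155 -63.13585917] 39.70915730794271 err [0.16200155 1.06414083]
scene [523.16331482 -65.29044088] 38.77615610758463 err [-2.23668518 -1.09044088]
[np.float64(1.0764015067595964), np.float64(2.4883371765583404)] 15.25 [-0.001 -0.002  0.007  0.001 -0.     0.001]
the job is handed in; nothing more can be done
handed in
```

I slid the meter about 140 mm along the board into the framed ring, pushing it low down with both open fingers, then worked the black box's lever and handed the job in at 15.3 s. The hand-in gives no verdict.

- **Meter:** two cameras put its centre 1.1 mm and 2.5 mm from the ring's centre, against the 12 mm allowed. The pictures show it standing upright inside the ring.
- **Lever:** I pushed it away from the robot until the force rose from about 5 N to 21 N with almost no further motion, and kept it there for over 0.5 s. The pictures show it leaning fully away while held. It was back at rest afterwards, with the arm clear above it. I read the lever angle only from force and pictures, not directly.
- **Other things:** none of the bystanders in the last pictures had visibly moved.
- **Disagreements:** an earlier check by eye put the meter about 4 mm off centre. The lever-tip network's last readings from the two cameras differed by about 15 mm. I placed the ball for the push from the wrist picture instead.

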